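# Stand the equalising block up in its probe stand

## Robot

A 7-joint arm with a two-finger parallel gripper is mounted at the origin on a cart in front of the work surface, level with it; the furniture and walls round the work are solid. World frame = base frame: x ahead of the robot, y to its left, z up, the work surface at z = 0. Lengths are in m, angles in rad, forces in N, time in s.
With the tool pointing down it reaches from about 0.4 to 0.85 m from the base axis. Payload 4.5 kg.
Tool frame: the origin (TCP) lies between the finger pads; the fingertips stand r.tip_extent ahead of it and the grasp point (between the pads) lies 5 mm behind it (r.tip_extent is the distance from the TCP to the fingertips, in m); z points along the fingers, y is the line along which they close (so a half turn about z gives the same grasp; the last joint's range is limited). The gripper opens to 85 mm and grips with 20 to 120 N. Pads are 22 mm wide; open, the fingers measure 114 mm over their backs; the gripper's body (76 mm by 85 mm) begins 54 mm behind the grasp point. The pads swing forward as they close: fully open they stand 13 mm farther back than shut.
Start: joints at [-1.282, 0.689, -0.195, 1.565, 0.157, 0.902, -0.215], TCP at [0.158, 0.605, 0.245] pointing down, gripper open.
Joint ranges: [-3.01, 3.01], [-0.46, 2.08], [-1.47, 1.51], [0.13, 2.56], [-1, 4.14], [0.04, 2.09], [-2.66, 2.66]. Speed limits (rad/s): [2.57, 2.57, 3.14, 3.14, 3.14, 3.14, 3.14].

## Interface

Orientations are given as a rotation vector (axis times angle).
In Python, from station import r, cams gives the robot as it stands (r), with the cameras (cams).
- The arm moves only by the shell command python3 steer.py 'ROWS'. ROWS is a JSON list that holds a single list of rows (three levels of brackets), with 1 to 5 rows, each of 7 numbers: a rotation vector rx, ry, rz in rad, then dx, dy, dz in m, then the finger opening in m; each row shifts and turns the commanded pose from where the row before left it, along the tool's axes as they then stand; what a row does not reach is not made up. A row lasts 1/8 s, in which the tool goes at most 0.0625 m and 0.188 rad, less where a joint would pass 70% of its speed; a pose out of reach is approached as far as the arm can. The fingers move at their own pace and stop on an object; the grip force is fixed at half the most. Time passes only in rows, so rows that do not move let the fingers close. It prints the time, the measured TCP pose, the force, the opening and the grip force at its end. Input that does not fit is refused with a message, and nothing moves.
- r.observe(): the state, without advancing time (a new reading comes with each control period).
- cams.capture(name): name is "scene" or "top" or "wrist"; returns a dict with "frame" (480x640x3 uint8, red, green, blue), "fx", "fy", "cx", "cy" (pixels), "R" (3x3) and "t" (3): a world point X has camera coordinates R X + t. Camera axes: x right, y down, z forward; pixel columns grow to the right and rows downward; lengths in m; the calibration is good to about 2 mm. The wrist camera is an equidistant fisheye: a pixel r from the principal point sees the ray r / f radians off the axis. A picture is of the moment at which its call begins. There is no depth.
- r.job_done(): hands the job in; it is judged then, once.
The state is a dict: "t": time; "joints": joint angles; "qd": joint speeds; "tau": joint torques, N m; "tool_pos": TCP position; "tool_rot": TCP orientation; "contact_force": force on the tool from outside, world axes, zero at the start; "torque": the same for the moment, N m; "grip_width": finger opening in m; "grasp_force": force on a finger pad.
Only numpy, scipy, OpenCV 4.12 (cv2) and the standard library are available. Lean on these libraries where they do the work, as an engineer would, in place of code of your own. Each camera call takes 0.05 s, during which the arm holds its last target. There are 200 camera calls.

## Task

The aluminium equalising block lies on its side on the mat, its four wells facing the robot. With the fingertips, and without lifting it off the mat, push it over so that it stands with the wells facing up, then push it along until it sits snugly in the corner of the probe stand, square against the back stop and the side stop. Then push the stand's upright white probe guide over until it lies level above the block with its sleeves in the wells, leaving the bottle, vials and other things round the mat where they are.

Things in the scene. Friction and masses are not known exactly. Their poses are not given: they have to be found in the camera images.
- block: Aluminium block 80 x 80 x 62 mm, about 0.85 kg; origin at its centre. The four wells (18 mm wide, 46 mm deep, at 19 mm either side of the middle) open in the 80 x 80 face on its own -x side. It first lies on an 80 x 62 mm face (62 mm along its x, own z up, 80 mm high) on the 3 mm rubber mat, and pivots over its far lower edge when pushed near the top. Standing, its -x axis points up.
- wells (a point): Centre of the block's well face, 31 mm from the block's centre along its own -x. It faces the robot at first and must face up.
- stand: Fixed dark steel corner stop on the mat; origin on the mat under the centre of the block's proper place. In its own frame the back stop's face is at x = +40.5 mm (116 mm long), the side stop's face at y = +40.5 mm (from x = -34 to +40 mm), both 26 mm high. Open towards -x and -y. Two hinge posts, 77 mm high, rise from the back stop at y = -47 and +47 mm.
- seat (a point): Where the block's centre must come: 31 mm above the mat, on the stand's own axes.
- hinge (a point): Middle of the guide's hinge axis (which runs along the stand's y), 52 mm behind the seat and 68 mm above the mat.
- guide (a joint): Angle of the stand's white guide plate, rad: 0 = level above the seat, pi/2 = upright. Pushing it over towards the robot and down lowers it. The hinge is stiff (0.1 N m) and stays where left. Level, its underside is 3 mm above the standing block and its four tapered brass sleeves (9 to 12 mm wide) dip 5 mm into the wells.
- tab (a point): Free end of the guide plate's tab, 111 mm from the hinge axis. The plate is 6 mm thick, its middle plane through the hinge axis and this point, 80 mm wide; the tab is the last 19 mm, 34 mm wide, with a red patch on the plate's upper (when upright: rear) side.
- dropper_bottle: Bystander: brown dropper bottle, 34 mm wide, 102 mm high, stands on the bench; origin under its centre.
- vial_blue: Bystander: sample vial with blue cap, 24 mm wide, 58 mm high, stands on the mat; origin under its centre.
- vial_green: Bystander: sample vial with green cap, 24 mm wide, 62 mm high; origin under its centre.
- stopper_a: Bystander: black rubber stopper, 29 mm wide, 22 mm high, on the bench; origin under its centre.
- meter_a: Bystander: cream handheld meter lying face up, 160 x 60 x 34 mm; origin under its centre.
- bench_timer: Bystander: white bench timer, 74 x 71 x 18 mm; origin under its centre.

How it is judged:
By the outcome, as a careful person would: the job done as asked, in the order asked, and still so for the second after the job is handed in, with the robot touching nothing.
It also fails if it takes over 72 s, if anything falls off the work surface, if the arm or the gripper's body presses on something with over 40 N, if the wrist force passes 120 N, or if a joint passes its speed limit or range.

## Working session

There is one attempt and no reset: what is moved stays moved. The work goes in short steps, Python scripts to look and compute and a shell command to move; the robot and the scene stay as the last step left them, time stands still between calls to the robot, and variables do not carry over. Pictures are saved under pics/ and viewed, at most 10 in all, crops included, and the job is handed in when it is done.

```bash
ls; mkdir -p pics
python3 - <<'E'
from station import r, cams
import cv2,numpy as np
for n in("scene","top"):
    c=cams.capture(n); cv2.imwrite(f"pics/{n}0.png",c["frame"][:,:,::-1]); print(n,c["fx"],c["fy"],c["cx"],c["cy"],np.round(c["R"],3).tolist(),np.round(c["t"],3))
s=r.observe(); print(s, r.tip_extent)
E
```

```text
pics
station.py
steer.py
scene 621.7813659631441 621.7813659631441 327.3065929180062 238.7972216774399 [[-0.416, -0.909, -0.01], [-0.61, 0.287, -0.739], [0.675, -0.301, -0.674]] [-0.015  0.447  0.673]
top 489.4416432551043 489.4416432551043 319.5322493712167 239.23826105703603 [[0.028, -1.0, -0.008], [-0.997, -0.027, -0.071], [0.071, 0.01, -0.997]] [-0.298  0.523  0.874]
{'t': 0.1, 'joints': array([-1.28219525,  0.68991551, -0.1945049 ,  1.5662838 ,  0.15732262,
        0.90248967, -0.21513368]), 'qd': array([ 2.76959631e-04, -1.52866965e-04, -1.45647597e-03, -1.79342794e-03,
       -5.49629603e-05,  5.29818734e-04, -3.68522929e-04]), 'tau': array([-3.62417100e-03, -5.40593863e+01, -1.27140015e+00, -1.58983219e+01,
        9.38554789e-03,  4.43860845e-03, -7.66216914e-06]), 'tool_pos': array([0.15744268, 0.6042458 , 0.24454257]), 'tool_rot': array([-3.99071766e-01, -3.11607477e+00,  2.67434196e-03]), 'contact_force': array([ 0.56116467, -0.38208202,  0.45150085]), 'torque': array([ 0.02549177, -0.00246541,  0.06262304]), 'grasp_force': 0.0, 'grip_width': 0.085526037508855} 0.014
```

View pics/scene0.png

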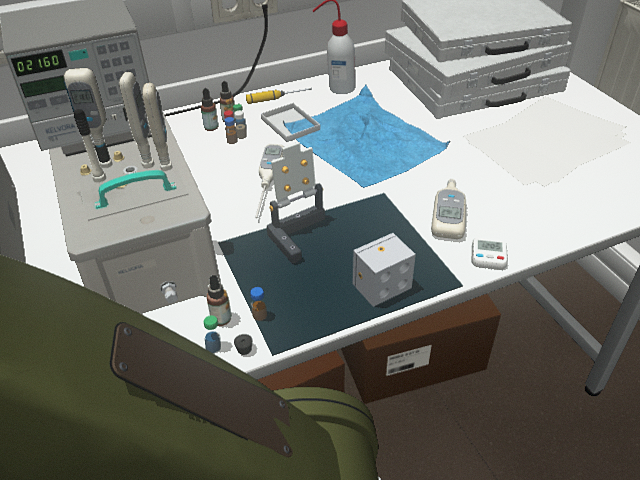

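View pics/top0.png

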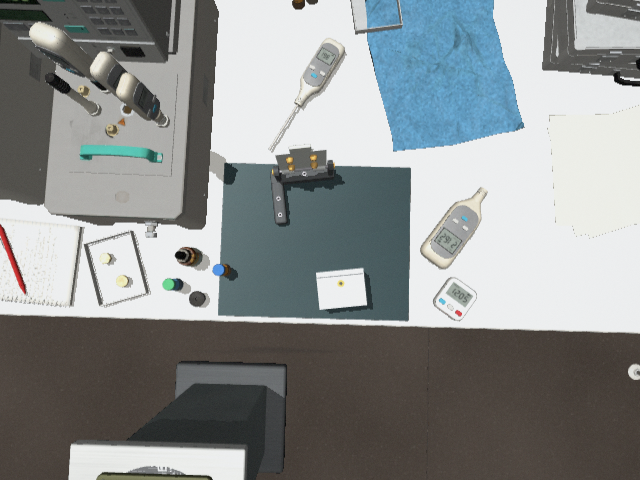

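Scene view: the block is around (385,270), the stand around (295,215) with its guide upright at (295,172), and the vials and bottle are at left, (210-260, 290-345). Top view: block top face is about (317-366, 270-310), the stand corner (275-335, 150-222), with its side stop on the left (+y).

```bash
cat > h.py <<'E'
import numpy as np,cv2
from station import r, cams
from scipy.spatial.transform import Rotation as Ro
def ray(c,p):
    x=(p[0]-c["cx"])/c["fx"];y=(p[1]-c["cy"])/c["fy"]
    if c.get("fish"):
        a=np.hypot(x,y); s=np.sin(a)/a if a>0 else 1; v=np.array([x*s,y*s,np.cos(a)])
    else: v=np.array([x,y,1.])
    R=np.array(c["R"]); return -R.T@np.array(c["t"]), R.T@(v/np.linalg.norm(v))
def onz(c,p,z):
    o,d=ray(c,p); return o+d*(z-o[2])/d[2]
def tri(c1,p1,c2,p2):
    o1,d1=ray(c1,p1);o2,d2=ray(c2,p2)
    s=np.linalg.lstsq(np.c_[d1,-d2],o2-o1,rcond=None)[0]
    a=o1+s[0]*d1;b=o2+s[1]*d2; return (a+b)/2,np.linalg.norm(a-b)
def proj(c,X):
    q=np.array(c["R"])@np.array(X)+np.array(c["t"]); return np.array([c["fx"]*q[0]/q[2]+c["cx"],c["fy"]*q[1]/q[2]+c["cy"]])
def crop(c,x0,y0,x1,y1,k,name):
    cv2.imwrite("pics/"+name,cv2.resize(c["frame"][y0:y1,x0:x1,::-1],None,fx=k,fy=k,interpolation=cv2.INTER_CUBIC))
E
python3 - <<'E'
from h import *
t=cams.capture("top");s=cams.capture("scene")
a=cv2.resize(t["frame"][140:320,205:385,::-1],None,fx=3.3,fy=3.3,interpolation=cv2.INTER_CUBIC)
cv2.imwrite("pics/topc.png",a)
crop(s,200,130,430,320,3.1,"scenec.png")
# block top face in top view
f=t["frame"].astype(int); m=((f.min(2)>170)).astype(np.uint8); m[:262]=0;m[312:]=0;m[:,:305]=0;m[:,380:]=0
c=max(cv2.findContours(m,0,1)[0],key=cv2.contourArea);rect=cv2.minAreaRect(c);print(rect)
P=[onz(t,p,.083) for p in cv2.boxPoints(rect)];print(np.round(P,4)); P=np.array(P)
print("c",P.mean(0),"sides",np.linalg.norm(np.diff(P,axis=0),axis=1))
E
```

```text
((340.945556640625, 288.4554748535156), (37.11488723754883, 47.36376953125), 84.2894058227539)
[[ 0.4708 -0.2784  0.083 ]
 [ 0.4809 -0.3573  0.083 ]
 [ 0.4195 -0.3648  0.083 ]
 [ 0.4094 -0.2863  0.083 ]]
c [ 0.44515694 -0.32166194  0.083     ] sides [0.07954769 0.06186358 0.07911891]
```

View pics/topc.png

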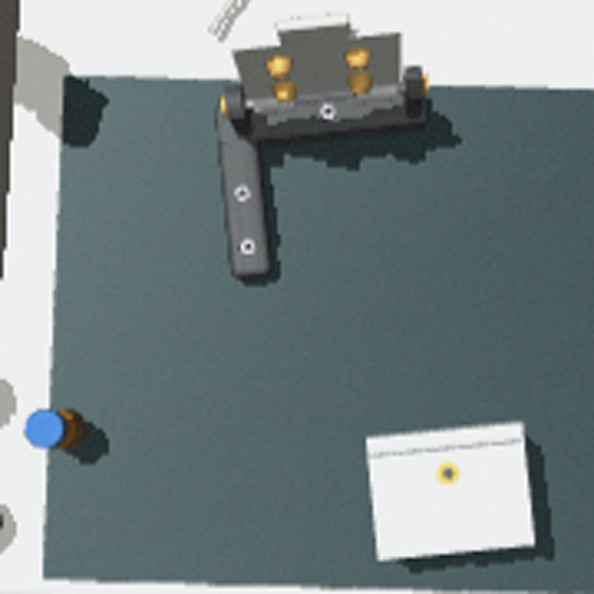

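View pics/scenec.png

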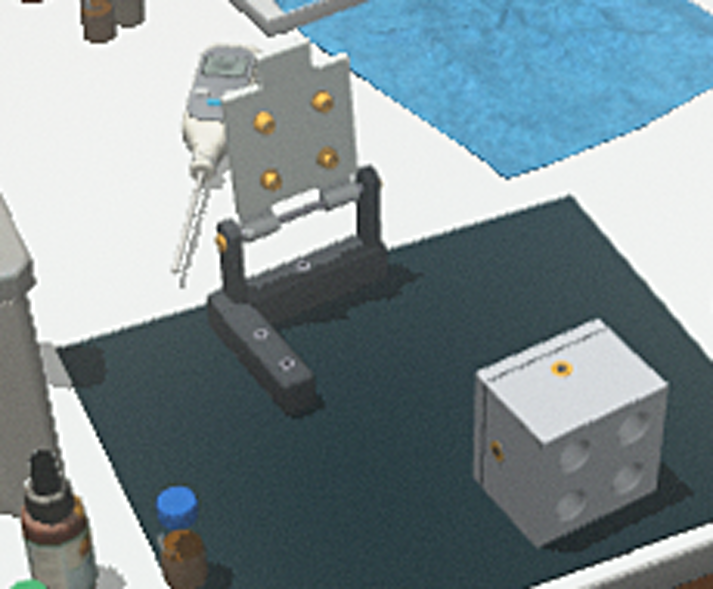

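The crops give screw, hinge cap and yellow mark pixels for triangulation. Top crop: screws (242,193), (248,246), (328,111), hinge caps (225,103), (425,83), mark (448,473).

Run:
```python
from h import *
t=cams.capture("top");s=cams.capture("scene")
T=lambda x,y:(205+(x+.5)/3.3-.5,140+(y+.5)/3.3-.5)
S=lambda x,y:(200+(x+.5)/3.1-.5,130+(y+.5)/3.1-.5)
for n,a,b in[("mark",(448,473),(562,368)),("s1",(242,193),(261,334)),("s2",(248,246),(287,364)),("sb",(328,111),(304,266)),("tabL",(277,24),(261,69)),("tabR",(350,15),(308,42)),("blkfarL",(366,437),(477,375)),("blkfarR",(523,423),(600,320)),("sideendR",(270,265),(312,377)),("sideendL",(235,272),(283,388)),("backR",(427,122),(386,245)),("pinL",(225,103),(221,241))]:
    print(n,tri(t,T(*a),s,S(*b)),onz(t,T(*a),.029))
print("tip",[proj(t,X) for X in ([.4,0,.1],)])
for n,p in[("blue cap",(222,270)),("green",(173,284)),("bottle",(187,256)),("stopper",(198,299))]: print(n,onz(t,p,.06))
for p in [(427,123),(256,140),(270,262),(258,150)]: print(p,onz(t,T(*p),.029))
```

```text
mark (array([ 0.45399659, -0.32086875,  0.0837933 ]), np.float64(0.000796170095925756)) [ 0.45326358 -0.32245895  0.029     ]
s1 (array([ 0.60283808, -0.20587115,  0.03021813]), np.float64(8.410336981253315e-05)) [ 0.60304508 -0.20571455  0.029     ]
s2 (array([ 0.57378812, -0.21016823,  0.02925426]), np.float64(0.00033333664386411664)) [ 0.57389636 -0.20999537  0.029     ]
sb (array([ 0.64946081, -0.25189679,  0.02974372]), np.float64(0.0007987298572673959)) [ 0.64980562 -0.251508    0.029     ]
tabL (array([ 0.65929585, -0.23493991,  0.17216013]), np.float64(0.003916777611010616)) [ 0.69770646 -0.22185398  0.029     ]
tabR (array([ 0.66375506, -0.26721743,  0.17773038]), np.float64(0.00046488620521153333)) [ 0.70380859 -0.26203986  0.029     ]
blkfarL (array([ 0.4709482 , -0.27892668,  0.0811047 ]), np.float64(0.001299310650519092)) [ 0.47145612 -0.27753192  0.029     ]
blkfarR (array([ 0.48039804, -0.35850412,  0.08209923]), np.float64(0.0008520791913533021)) [ 0.48141014 -0.36242711  0.029     ]
sideendR (array([ 0.56455346, -0.22177537,  0.0221999 ]), np.float64(0.00015674904297
[... 153 characters left out ...]
-0.2033703   0.029     ]
backR (array([ 0.64514446, -0.30554867,  0.03036543]), np.float64(0.0012404219952900687)) [ 0.64512557 -0.30611975  0.029     ]
pinL (array([ 0.64362457, -0.19953572,  0.07207749]), np.float64(0.00031898958097858007)) [ 0.65276393 -0.19464511  0.029     ]
tip [array([144.5027851 , 310.79343131])]
blue cap [ 0.47038938 -0.1161507   0.06      ]
green [ 0.4439036  -0.03243375  0.06      ]
bottle [ 0.49290076 -0.05436797  0.06      ]
stopper [ 0.41940362 -0.07685901  0.06      ]
(427, 123) [ 0.6445695  -0.30613415  0.029     ]
(256, 140) [ 0.63262574 -0.2124133   0.029     ]
(270, 262) [ 0.56542398 -0.22232577  0.029     ]
(258, 150) [ 0.62710204 -0.2136985   0.029     ]
```

```bash
cat >> h.py <<'E'
A=.13; U=np.array([np.cos(A),np.sin(A),0]); V=np.array([-np.sin(A),np.cos(A),0])
def st():
    o=r.observe(); p=o["tool_pos"]; R=Ro.from_rotvec(o["tool_rot"]).as_matrix()
    print("t %.2f u %.4f v %.4f z %.4f tip %.4f w %.4f"%(o["t"],p@U,p@V,p[2],r.tip_extent,o["grip_width"]),"yawerr %.4f tilt %.4f"%(np.arctan2(-R[:,1]@U,R[:,1]@V),np.hypot(R[0,2],R[1,2])),"F",np.round([o["contact_force"]@U,o["contact_force"]@V,o["contact_force"][2]],1))
E
python3 steer.py '[[[0,0,-0.128,0,0,0,0.06],[0,0,-0.128,0,0,0,0.06],[0,0,-0.128,0,0,0,0.06],[0,0,0,-0.03,-0.05,0,0.06],[0,0,0,-0.03,-0.05,0,0.06]]]' && python3 -c "from h import *;st()"
```

```text
t: 0.92
tool_pos: [0.2305, 0.5125, 0.2451]
tool_rot: [-0.205, 3.135, 0.0]
contact_force: [1.5, 0.6, 0.1]
grip_width: 0.06
grasp_force: 0.0
t 0.93 u 0.2950 v 0.4783 z 0.2451 tip 0.0140 w 0.0600 yawerr 0.0006 tilt 0.0003 F [1.5 0.4 0.1]
```

```bash
python3 steer.py '[[[0,0,0,-0.03,-0.05,0,0.06],[0,0,0,-0.03,-0.05,0,0.06],[0,0,0,-0.03,-0.05,0,0.06],[0,0,0,-0.03,-0.05,0,0.06],[0,0,0,0,-0.06,0,0.06]]]' && python3 steer.py '[[[0,0,0,0,-0.06,0,0.06],[0,0,0,0,-0.06,0,0.06],[0,0,0,0,-0.06,0,0.06],[0,0,0,0,-0.06,0,0.06],[0,0,0,0,-0.06,0,0.06]]]' && python3 steer.py '[[[0,0,0,0.02,-0.055,0,0.06],[0,0,0,0.02,-0.055,0,0.06],[0,0,0,0.02,-0.055,0,0.06],[0,0,0,0.01,-0.055,0,0.06],[0,0,0,0,0,0,0.06]]]' && python3 -c "from h import *;st()"
```

```text
t: 1.55
tool_pos: [0.3852, 0.27, 0.2454]
tool_rot: [-0.199, 3.133, 0.003]
contact_force: [0.8, -1.4, -0.5]
grip_width: 0.0598
grasp_force: 0.0
t: 2.17
tool_pos: [0.4215, -0.0283, 0.2455]
tool_rot: [-0.203, 3.134, 0.0]
contact_force: [1.0, 0.7, -1.0]
grip_width: 0.0601
grasp_force: 0.0
t: 2.8
tool_pos: [0.3788, -0.2588, 0.245]
tool_rot: [0.187, -3.136, 0.003]
contact_force: [0.3, 1.3, -0.7]
grip_width: 0.06
grasp_force: 0.0
t 2.80 u 0.3420 v -0.3057 z 0.2450 tip 0.0140 w 0.0600 yawerr -0.0108 tilt 0.0022 F [ 0.5  1.2 -0.7]
```

```bash
python3 steer.py '[[[0,0,0,0.012,-0.035,0,0.06],[0,0,0,0,-0.036,0.04,0.06],[0,0,0,0,0,0.06,0.06],[0,0,0,0,0,0.06,0.06],[0,0,0,0,0,0,0.06]]]' && python3 -c "from h import *;st()
c=cams.capture('wrist');print({k:np.round(v,3) for k,v in c.items() if k!='frame'});cv2.imwrite('pics/w1.png',c['frame'][:,:,::-1])"
```

```text
t: 3.42
tool_pos: [0.3751, -0.3226, 0.0817]
tool_rot: [0.206, -3.127, -0.01]
contact_force: [0.1, 0.6, 1.0]
grip_width: 0.0601
grasp_force: 0.0
t 3.42 u 0.3301 v -0.3685 z 0.0817 tip 0.0140 w 0.0601 yawerr 0.0015 tilt 0.0101 F [0.2 0.6 1. ]
{'fx': np.float64(371.648), 'fy': np.float64(371.648), 'cx': np.float64(324.126), 'cy': np.float64(241.311), 'R': array([[-0.131,  0.991,  0.007],
       [ 0.939,  0.122,  0.321],
       [ 0.317,  0.049, -0.947]]), 't': array([ 0.368, -0.302,  0.124])}
```

View pics/w1.png

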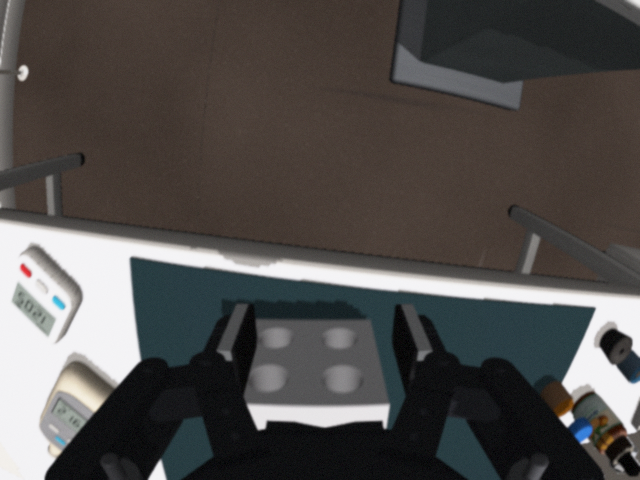

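Wrist view: the well face is centred at column ~316 and the finger gap at ~325, so I shift 8 mm to -v and narrow the fingers slightly.

```bash
python3 steer.py '[[[0,0,0,0,-0.008,-0.003,0.05],[0,0,0,-0.012,0,0,0.05],[0,0,0,-0.012,0,0,0.05],[0,0,0,-0.006,0,0,0.05]]]' && python3 -c "from h import *;st()"
```

```text
t: 3.98
tool_pos: [0.4071, -0.3301, 0.0891]
tool_rot: [0.202, -3.132, 0.001]
contact_force: [-7.4, -2.1, 5.0]
grip_width: 0.0501
grasp_force: 3.4
t 3.98 u 0.3609 v -0.3801 z 0.0891 tip 0.0140 w 0.0501 yawerr -0.0014 tilt 0.0031 F [-7.7 -1.2  5. ]
```

```bash
python3 steer.py '[[[0,0,0,-0.006,0,-0.004,0.05],[0,0,0,-0.006,0,-0.004,0.05],[0,0,0,-0.006,0,-0.003,0.05],[0,0,0,-0.006,0,-0.003,0.05],[0,0,0,-0.006,0,-0.002,0.05]]]' && python3 -c "from h import *;st()
c=cams.capture('scene');crop(c,310,180,470,320,4,'s2.png')"
```

```text
t: 4.6
tool_pos: [0.4392, -0.3257, 0.1047]
tool_rot: [-0.203, 3.133, -0.001]
contact_force: [-1.6, -0.6, 3.7]
grip_width: 0.0501
grasp_force: 1.5
t 4.60 u 0.3932 v -0.3799 z 0.1047 tip 0.0140 w 0.0501 yawerr -0.0003 tilt 0.0020 F [-1.7 -0.3  3.7]
```

View pics/s2.png

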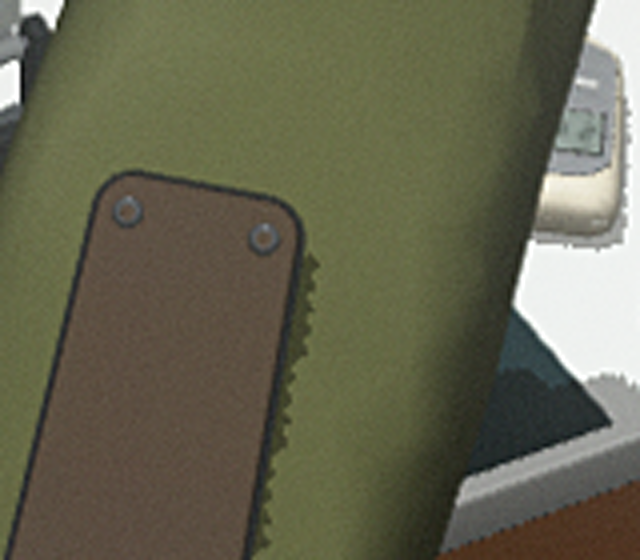

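The arm blocks the scene view. The falling force fits a block that is tilting, so I carry on.

```bash
python3 steer.py '[[[0,0,0,-0.005,0,-0.001,0.05],[0,0,0,-0.005,0,-0.001,0.05],[0,0,0,-0.005,0,-0.001,0.05],[0,0,0,-0.005,0,0,0.05],[0,0,0,-0.005,0,0,0.05]]]' && python3 -c "from h import *;st()"; python3 steer.py '[[[0,0,0,-0.006,0,0,0.05],[0,0,0,-0.006,0,0,0.05],[0,0,0,-0.006,0,0,0.05],[0,0,0,0,0,0,0.05],[0,0,0,0,0,0,0.05]]]' && python3 -c "from h import *;st()
c=cams.capture('wrist');cv2.imwrite('pics/w2.png',c['frame'][:,:,::-1])"
```

```text
t: 5.28
tool_pos: [0.4631, -0.3221, 0.107]
tool_rot: [-0.204, 3.135, 0.001]
contact_force: [-0.3, 0.5, -0.4]
grip_width: 0.0498
grasp_force: 0.0
t 5.28 u 0.4175 v -0.3794 z 0.1070 tip 0.0140 w 0.0498 yawerr -0.0003 tilt 0.0007 F [-0.3  0.5 -0.4]
t: 5.9
tool_pos: [0.4801, -0.3203, 0.1072]
tool_rot: [0.203, -3.135, -0.0]
contact_force: [0.0, 0.0, 0.8]
grip_width: 0.0501
grasp_force: 0.0
t 5.90 u 0.4346 v -0.3798 z 0.1072 tip 0.0140 w 0.0501 yawerr -0.0009 tilt 0.0005 F [0.  0.  0.8]
```

View pics/w2.png

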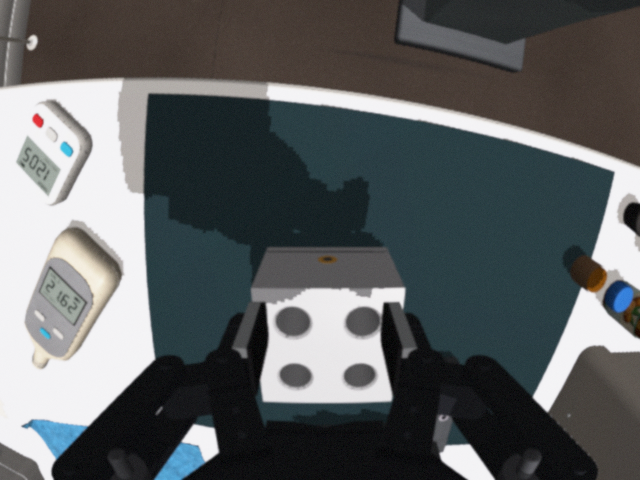

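The block stands with its wells up. Its top face corners are near (252,289), (405,289), (390,402) and (264,402).

```bash
cat >> h.py <<'E'
def blk(c,z=.065):
    c["fish"]=1
    g=cv2.cvtColor(c["frame"],cv2.COLOR_RGB2GRAY)
    return g
E
python3 - <<'E'
from h import *
c=cams.capture("wrist");c["fish"]=1
for p in [(252,289),(405,289),(390,402),(264,402),(293,322),(363,322),(359,375),(296,375)]:
    X=onz(c,p,.065); print(p,np.round([X@U,X@V],4))
st()
E
```

```text
(252, 289) [ 0.4359 -0.4168]
(405, 289) [ 0.4361 -0.3369]
(390, 402) [ 0.5167 -0.3379]
(264, 402) [ 0.5163 -0.4171]
(293, 322) [ 0.4556 -0.396 ]
(363, 322) [ 0.4557 -0.3583]
(359, 375) [ 0.493  -0.3587]
(296, 375) [ 0.4929 -0.3958]
t 6.00 u 0.4344 v -0.3799 z 0.1072 tip 0.0140 w 0.0499 yawerr -0.0010 tilt 0.0005 F [ 0.1 -0.4  0.4]
```

```bash
python3 steer.py '[[[0,0,0,0.03,0.003,0,0.05],[0,0,0,0,0,0.03,0.05],[0,0,0,0,0,0.037,0.05],[0,0,0,-0.015,0,0,0.05],[0,0,0,-0.01,0,0,0.05]]]' && python3 -c "from h import *;st()" && python3 steer.py '[[[0,0,0,-0.01,0,0,0.05],[0,0,0,-0.01,0,0,0.05],[0,0,0,-0.01,0,0,0.05],[0,0,0,-0.01,0,0,0.05],[0,0,0,-0.01,0,0,0.05]]]' && python3 -c "from h import *;st()"
```

```text
t: 6.62
tool_pos: [0.4752, -0.3177, 0.0408]
tool_rot: [0.203, -3.133, -0.001]
contact_force: [-3.8, -1.0, -1.8]
grip_width: 0.05
grasp_force: 1.9
t 6.62 u 0.4300 v -0.3766 z 0.0408 tip 0.0140 w 0.0500 yawerr -0.0006 tilt 0.0020 F [-3.9 -0.5 -1.8]
t: 7.25
tool_pos: [0.5251, -0.3114, 0.0403]
tool_rot: [0.203, -3.135, -0.0]
contact_force: [-4.0, -0.8, -0.9]
grip_width: 0.0498
grasp_force: 2.2
t 7.25 u 0.4803 v -0.3769 z 0.0403 tip 0.0140 w 0.0498 yawerr -0.0009 tilt 0.0004 F [-4.1 -0.3 -0.9]
```

```bash
python3 steer.py '[[[0,0,0,-0.01,0,0,0.05],[0,0,0,-0.004,0,0,0.05],[0,0,0,0.02,0,0,0.05],[0,0,0,0,0,-0.045,0.05],[0,0,0,0,0,-0.045,0]]]' && python3 steer.py '[[[0,0,0,-0.033,-0.04,0,0],[0,0,0,-0.033,-0.043,0,0],[0,0,0,0,0,0,0]]]' && python3 -c "from h import *;st()
c=cams.capture('wrist');cv2.imwrite('pics/w3.png',c['frame'][:,:,::-1])"
```

```text
t: 7.88
tool_pos: [0.5213, -0.3118, 0.132]
tool_rot: [-0.204, 3.13, -0.0]
contact_force: [0.8, -0.5, 0.1]
grip_width: 0.0328
grasp_force: 0.0
t: 8.25
tool_pos: [0.5996, -0.3896, 0.1316]
tool_rot: [-0.197, 3.126, -0.007]
contact_force: [-0.1, 0.5, 0.1]
grip_width: -0.0001
grasp_force: 0.0
t 8.25 u 0.5441 v -0.4641 z 0.1316 tip 0.0140 w -0.0001 yawerr -0.0041 tilt 0.0105 F [0.  0.5 0.1]
```

View pics/w3.png

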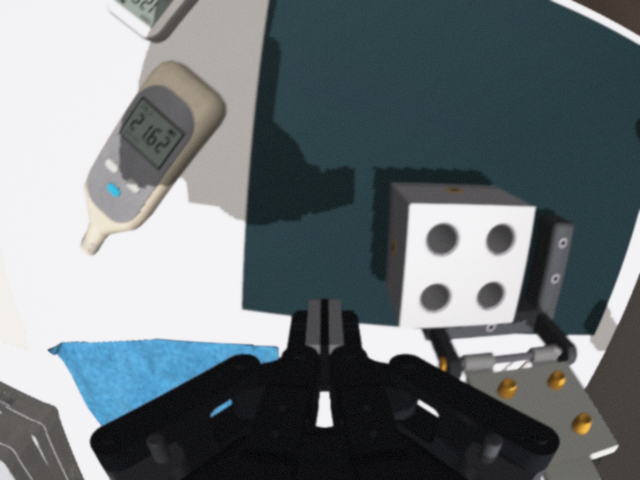

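Clear view: block top corners (409,206), (536,206), (521,327), (400,326), side-stop screws (563,243) and (555,279).

Run:
```python
from h import *
c=cams.capture("wrist");c["fish"]=1
for p in [(409,206),(536,206),(521,327),(400,326),(442,239),(500,239),(490,294),(435,297)]:
    X=onz(c,p,.065); print(p,np.round([X@U,X@V],4))
for p in [(563,243),(555,279),(490,328)]:
    X=onz(c,p,.029); print(p,np.round([X@U,X@V],4))
for X in ([.6028,-.2059,0],[.5738,-.2102,0],[.6495,-.2519,0]): print(np.round([X@U,X@V],4))
st()
```

```text
(409, 206) [ 0.5058 -0.414 ]
(536, 206) [ 0.5038 -0.3327]
(521, 327) [ 0.5892 -0.325 ]
(400, 326) [ 0.5825 -0.4133]
(442, 239) [ 0.5249 -0.393 ]
(500, 239) [ 0.5249 -0.3552]
(490, 294) [ 0.5618 -0.3555]
(435, 297) [ 0.5624 -0.393 ]
(563, 243) [ 0.5406 -0.2774]
(555, 279) [ 0.571  -0.2775]
(490, 328) [ 0.6119 -0.3297]
[ 0.571  -0.2823]
[ 0.5417 -0.2828]
[ 0.6114 -0.334 ]
t 8.35 u 0.5414 v -0.4595 z 0.1306 tip 0.0140 w -0.0000 yawerr -0.0006 tilt 0.0032 F [ 0.1  0.9 -0.4]
```

```bash
python3 steer.py '[[[0,0,0,0,0,0.045,0],[0,0,0,0,0,0.046,0],[0,0,0,0,0.015,0,0],[0,0,0,0,0.01,0,0],[0,0,0,0,0.01,0,0]]]' && python3 -c "from h import *;st()" && python3 steer.py '[[[0,0,0,0,0.01,0,0],[0,0,0,0,0.01,0,0],[0,0,0,0,0.008,0,0],[0,0,0,0,0.004,0,0],[0,0,0,0,0,0,0]]]' && python3 -c "from h import *;st()"
```

```text
t: 8.98
tool_pos: [0.5923, -0.3528, 0.0424]
tool_rot: [-0.203, 3.13, -0.008]
contact_force: [0.5, -5.5, 0.5]
grip_width: 0.0003
grasp_force: 4.1
t 8.97 u 0.5415 v -0.4266 z 0.0424 tip 0.0140 w 0.0003 yawerr -0.0006 tilt 0.0070 F [-0.2 -5.5  0.5]
t: 9.6
tool_pos: [0.5874, -0.3205, 0.0414]
tool_rot: [-0.202, 3.132, -0.004]
contact_force: [-0.5, -4.2, 5.3]
grip_width: -0.0
grasp_force: 3.5
t 9.60 u 0.5409 v -0.3940 z 0.0414 tip 0.0140 w -0.0000 yawerr -0.0010 tilt 0.0040 F [-1.1 -4.1  5.3]
```

```bash
for i in 1; do python3 steer.py '[[[0,0,0,0,0.003,0,0],[0,0,0,0,0.002,0,0],[0,0,0,0,0,0,0]]]' >/dev/null; python3 -c "from h import *;st()"; done; python3 steer.py '[[[0,0,0,0,0.002,0,0],[0,0,0,0,0,0,0]]]' >/dev/null; python3 -c "from h import *;st()"; python3 steer.py '[[[0,0,0,0,0.002,0,0],[0,0,0,0,0,0,0]]]' >/dev/null; python3 -c "from h import *;st()"
```

```text
t 9.97 u 0.5408 v -0.3915 z 0.0414 tip 0.0140 w -0.0001 yawerr -0.0027 tilt 0.0068 F [ 0.6 -8.2  5.1]
t 10.22 u 0.5408 v -0.3897 z 0.0414 tip 0.0140 w 0.0001 yawerr -0.0028 tilt 0.0070 F [ 0.8 -8.2  5.1]
t 10.47 u 0.5408 v -0.3891 z 0.0415 tip 0.0140 w -0.0002 yawerr -0.0036 tilt 0.0089 F [  1.8 -10.4   2.9]
```

```bash
python3 steer.py '[[[0,0,0,0,0.003,0,0],[0,0,0,0,0,0,0]]]' >/dev/null; python3 -c "from h import *;st()"; python3 steer.py '[[[0,0,0,0,0.003,0,0],[0,0,0,0,0,0,0]]]' >/dev/null; python3 -c "from h import *;st()"
```

```text
t 10.72 u 0.5413 v -0.3886 z 0.0421 tip 0.0140 w 0.0007 yawerr -0.0049 tilt 0.0130 F [  2.  -14.8   3.4]
t 10.97 u 0.5420 v -0.3882 z 0.0428 tip 0.0140 w -0.0001 yawerr -0.0061 tilt 0.0173 F [  2.5 -17.6   5. ]
```

```bash
python3 steer.py '[[[0,0,0,0,-0.03,0,0],[0,0,0,0,0,-0.045,0],[0,0,0,0,0,-0.045,0.05],[0,0,0,0.036,0.04,0,0.05],[0,0,0,0.036,0.038,0,0.05]]]' >/dev/null; python3 steer.py '[[[0,0,0,0,0,0,0.05],[0,0,0,0,0,0,0.05]]]' >/dev/null
python3 - <<'E'
from h import *
st(); c=cams.capture("wrist"); cv2.imwrite('pics/w4.png',c['frame'][:,:,::-1]); np.savez("w4.npz",**{k:v for k,v in c.items()})
E
```

```text
t 11.85 u 0.4691 v -0.3293 z 0.1299 tip 0.0140 w 0.0499 yawerr 0.0002 tilt 0.0020 F [ 0.6 -0.6 -0.4]
```

View pics/w4.png

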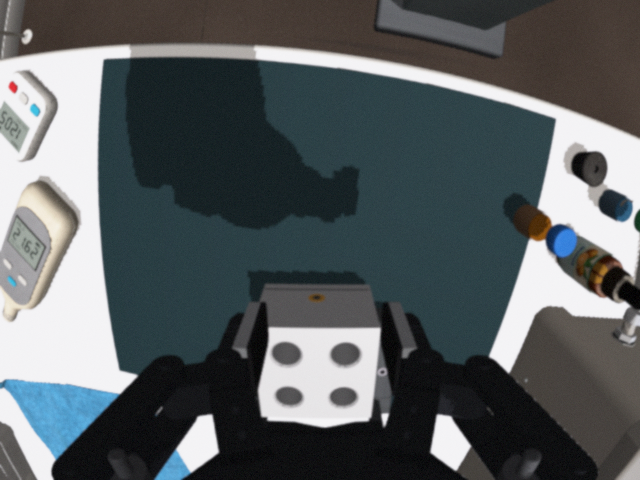

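```bash
python3 steer.py '[[[0,0,0,0,-0.005,0.04,0.04],[0,0,0,0,0,0.049,0.04],[0,0,0,-0.012,0,0,0.04],[0,0,0,-0.01,0,0,0.04],[0,0,0,-0.005,0,0,0.04]]]' >/dev/null; python3 -c "from h import *;st()"; python3 steer.py '[[[0,0,0,-0.004,0,0,0.04],[0,0,0,-0.004,0,0,0.04],[0,0,0,-0.003,0,0,0.04],[0,0,0,0,0,0,0.04]]]' >/dev/null; python3 -c "from h import *;st()"; python3 steer.py '[[[0,0,0,-0.003,0,0,0.04],[0,0,0,0,0,0,0.04]]]' >/dev/null; python3 -c "from h import *;st()"
```

```text
t 12.53 u 0.4968 v -0.3354 z 0.0422 tip 0.0140 w 0.0398 yawerr -0.0009 tilt 0.0028 F [-3.8  1.1  3.1]
t 13.03 u 0.5019 v -0.3359 z 0.0411 tip 0.0140 w 0.0398 yawerr -0.0026 tilt 0.0073 F [-8.4 -0.1  5.5]
t 13.28 u 0.5049 v -0.3359 z 0.0411 tip 0.0140 w 0.0403 yawerr -0.0026 tilt 0.0071 F [-7.6  0.5  4.6]
```

```bash
python3 steer.py '[[[0,0,0,-0.003,0,0,0.04],[0,0,0,0,0,0,0.04]]]' >/dev/null; python3 -c "from h import *;st()"; python3 steer.py '[[[0,0,0,-0.003,0,0,0.04],[0,0,0,0,0,0,0.04]]]' >/dev/null; python3 -c "from h import *;st()";  python3 steer.py '[[[0,0,0,-0.003,0,0,0.04],[0,0,0,0,0,0,0.04]]]' >/dev/null; python3 -c "from h import *;st()"
```

```text
t 13.53 u 0.5080 v -0.3359 z 0.0410 tip 0.0140 w 0.0397 yawerr -0.0025 tilt 0.0069 F [-7.5  1.   4.2]
t 13.78 u 0.5100 v -0.3360 z 0.0410 tip 0.0140 w 0.0398 yawerr -0.0026 tilt 0.0090 F [-8.5  1.2  6.1]
t 14.03 u 0.5099 v -0.3360 z 0.0408 tip 0.0140 w 0.0399 yawerr -0.0031 tilt 0.0150 F [-15.1   0.9   9.4]
```

```bash
python3 steer.py '[[[0,0,0,-0.003,0,0,0.04],[0,0,0,0,0,0,0.04],[0,0,0,0.04,0,0,0.04],[0,0,0,0.01,-0.04,-0.05,0],[0,0,0,0,-0.06,-0.05,0]]]' >/dev/null; python3 steer.py '[[[0,0,0,0,-0.06,0,0],[0,0,0,0,0,0,0],[0,0,0,0,0,0,0]]]' >/dev/null;python3 - <<'E'
from h import *
st(); c=cams.capture("wrist"); cv2.imwrite('pics/w5.png',cv2.resize(c['frame'][150:450,320:640,::-1],None,fx=2,fy=2,interpolation=cv2.INTER_CUBIC))
E
```

```text
t 15.03 u 0.4714 v -0.4810 z 0.1291 tip 0.0140 w 0.0001 yawerr -0.0010 tilt 0.0012 F [0.1 0.9 0. ]
```

View pics/w5.png

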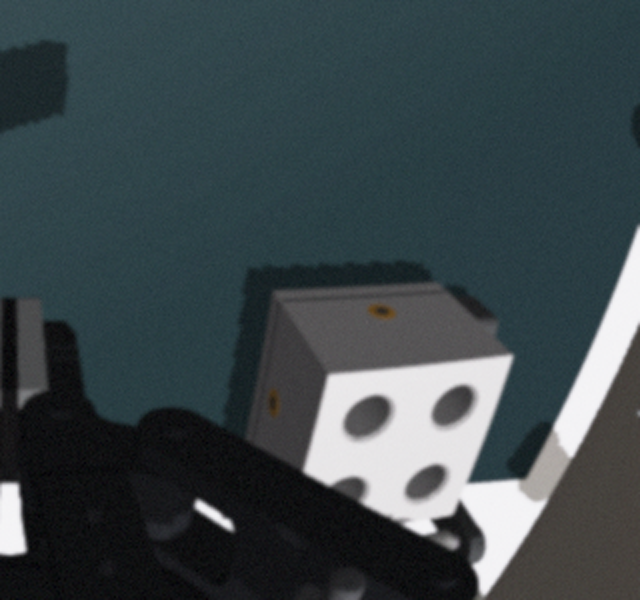

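Near top edge (329,374)-(512,354) in the crop looks parallel to the stand. Ten pictures are used, so from here I go by numbers, with one more side push to confirm it is snug.

```bash
python3 - <<'E'
from h import *
c=cams.capture("wrist");c["fish"]=1
for p in [(329,374),(512,354),(367,416),(454,404),(427,481)]:
    X=onz(c,(320+p[0]/2,150+p[1]/2),.065); print(p,np.round([X@U,X@V],4))
E
python3 steer.py '[[[0,0,0,-0.032,0,0,0],[0,0,0,-0.032,0,0.04,0],[0,0,0,0,0.03,0.048,0],[0,0,0,0,0.03,0,0],[0,0,0,0,0.02,0,0]]]' >/dev/null; python3 -c "from h import *;st()"; python3 steer.py '[[[0,0,0,0,0.006,0,0],[0,0,0,0,0.004,0,0],[0,0,0,0,0,0,0]]]' >/dev/null; python3 -c "from h import *;st()"
```

```text
(329, 374) [ 0.5222 -0.3721]
(512, 354) [ 0.5219 -0.2923]
(367, 416) [ 0.5421 -0.3521]
(454, 404) [ 0.5416 -0.3137]
(427, 481) [ 0.5797 -0.3133]
t 15.75 u 0.5357 v -0.3971 z 0.0396 tip 0.0140 w -0.0002 yawerr 0.0035 tilt 0.0035 F [ 0.8  0.5 -0.3]
t 16.12 u 0.5352 v -0.3921 z 0.0407 tip 0.0140 w -0.0002 yawerr -0.0011 tilt 0.0007 F [-0.1 -0.8 -0. ]
```

```bash
python3 steer.py '[[[0,0,0,0,0.003,0,0],[0,0,0,0,0,0,0]]]' >/dev/null; python3 -c "from h import *;st()"; python3 steer.py '[[[0,0,0,0,0.004,0,0],[0,0,0,0,0,0,0]]]' >/dev/null; python3 -c "from h import *;st()"; python3 steer.py '[[[0,0,0,0,0.004,0,0],[0,0,0,0,0,0,0]]]' >/dev/null; python3 -c "from h import *;st()"
```

```text
t 16.38 u 0.5349 v -0.3903 z 0.0409 tip 0.0140 w -0.0000 yawerr -0.0022 tilt 0.0022 F [-1.1 -3.6  1.6]
t 16.62 u 0.5346 v -0.3888 z 0.0414 tip 0.0140 w 0.0001 yawerr -0.0034 tilt 0.0059 F [-0.9 -8.1  3.1]
t 16.88 u 0.5347 v -0.3884 z 0.0420 tip 0.0140 w 0.0004 yawerr -0.0053 tilt 0.0111 F [  0.3 -12.3   3. ]
```

```bash
python3 steer.py '[[[0,0,0,0,-0.04,0,0],[0,0,0,0,-0.01,-0.04,0],[0,0,0,0,-0.01,-0.05,0],[0,0,0,0,0,-0.05,0],[0,0,0,0,0,-0.05,0]]]' >/dev/null; python3 -c "from h import *;st()"; python3 steer.py '[[[0,0,0,-0.045,0,0,0],[0,0,0,-0.045,0,0,0],[0,0,0,-0.045,0,0,0],[0,0,0,0,0.05,0,0],[0,0,0,0,0.05,0,0]]]' >/dev/null; python3 steer.py '[[[0,0,0,0,0,0,0],[0,0,0,0,0,0,0]]]' >/dev/null;python3 - <<'E'
from h import *
st()
t=cams.capture("top");f=t["frame"].astype(int)
m=((f[:,:,0]>120)&(f[:,:,1]<80)&(f[:,:,2]<80)).astype(np.uint8)
n,l,s,ce=cv2.connectedComponentsWithStats(m)
print([(s[i].tolist(),ce[i].round(1).tolist()) for i in range(1,n) if s[i][4]>3])
E
```

```text
t 17.50 u 0.5350 v -0.4397 z 0.2317 tip 0.0140 w 0.0003 yawerr -0.0004 tilt 0.0017 F [ 0.6  0.  -0.1]
t 18.38 u 0.6701 v -0.3405 z 0.2304 tip 0.0140 w -0.0000 yawerr -0.0003 tilt 0.0006 F [-0.2 -0.8  0. ]
[([0, 226, 25, 67, 249], [11.3, 258.7]), ([456, 311, 6, 4, 15], [458.2, 312.5])]
```

```bash
python3 steer.py '[[[0,0,0,0,0.006,0.03,0],[0,0,0,0,0,0.025,0],[0,0,0,0.012,0,0,0],[0,0,0,0.008,0,0,0],[0,0,0,0,0,0,0]]]' >/dev/null; python3 -c "from h import *;st()"; python3 steer.py '[[[0,0,0,0.008,0,0,0],[0,0,0,0.004,0,0,0],[0,0,0,0,0,0,0]]]' >/dev/null; python3 -c "from h import *;st()"; python3 steer.py '[[[0,0,0,0.006,0,0,0],[0,0,0,0.004,0,0,0],[0,0,0,0,0,0,0]]]' >/dev/null; python3 -c "from h import *;st()"
```

```text
t 19.05 u 0.6497 v -0.3361 z 0.1760 tip 0.0140 w -0.0001 yawerr -0.0028 tilt 0.0010 F [-0.2  0.4 -0.7]
t 19.43 u 0.6379 v -0.3348 z 0.1757 tip 0.0140 w 0.0000 yawerr -0.0011 tilt 0.0002 F [ 0.4 -0.3 -0.3]
t 19.80 u 0.6278 v -0.3346 z 0.1755 tip 0.0140 w -0.0003 yawerr -0.0009 tilt 0.0006 F [ 0.3  0.  -0.2]
```

```bash
python3 steer.py '[[[0,0,0,0.01,0,0,0],[0,0,0,0.01,0,0.001,0],[0,0,0,0.009,0,0.002,0],[0,0,0,0.009,0,0.003,0],[0,0,0,0,0,0,0]]]' >/dev/null; python3 -c "from h import *;st()"; python3 steer.py '[[[0,0,0,0.008,0,0.004,0],[0,0,0,0.008,0,0.004,0],[0,0,0,0.007,0,0.0055,0],[0,0,0,0.007,0,0.0055,0],[0,0,0,0,0,0,0]]]' >/dev/null; python3 -c "from h import *;st()"; python3 steer.py '[[[0,0,0,0.006,0,0.007,0],[0,0,0,0.006,0,0.007,0],[0,0,0,0.0045,0,0.008,0],[0,0,0,0.0045,0,0.008,0],[0,0,0,0,0,0,0]]]' >/dev/null; python3 -c "from h import *;st()"
```

```text
t 20.43 u 0.5887 v -0.3350 z 0.1691 tip 0.0140 w -0.0001 yawerr -0.0014 tilt 0.0023 F [-0.3 -0.2 -0.2]
t 21.05 u 0.5589 v -0.3346 z 0.1497 tip 0.0140 w -0.0001 yawerr -0.0012 tilt 0.0024 F [ 0.6 -0.5  0.1]
t 21.68 u 0.5381 v -0.3344 z 0.1195 tip 0.0140 w 0.0003 yawerr -0.0010 tilt 0.0024 F [ 0.7  0.4 -0.4]
```

```bash
python3 steer.py '[[[0,0,0,0.003,0,0.008,0],[0,0,0,0.002,0,0.008,0],[0,0,0,0.001,0,0.006,0],[0,0,0,0,0,0.004,0],[0,0,0,0,0,0,0]]]' >/dev/null; python3 -c "from h import *;st()"; python3 steer.py '[[[0,0,0,0,0,0.002,0],[0,0,0,0,0,0,0]]]' >/dev/null; python3 -c "from h import *;st()"; python3 steer.py '[[[0,0,0,0,0,0.002,0],[0,0,0,0,0,0,0]]]' >/dev/null; python3 -c "from h import *;st()"
```

```text
t 22.30 u 0.5330 v -0.3343 z 0.0941 tip 0.0140 w 0.0000 yawerr -0.0007 tilt 0.0008 F [0.7 0.8 0.5]
t 22.55 u 0.5333 v -0.3345 z 0.0925 tip 0.0140 w 0.0003 yawerr -0.0007 tilt 0.0002 F [0.3 0.9 0.3]
t 22.80 u 0.5332 v -0.3345 z 0.0904 tip 0.0140 w -0.0001 yawerr -0.0008 tilt 0.0001 F [-0.5 -0.4 -0. ]
```

```bash
for k in 1; do python3 steer.py '[[[0,0,0,0,0,0.001,0],[0,0,0,0,0,0,0]]]' >/dev/null; python3 -c "from h import *;st()"; python3 steer.py '[[[0,0,0,0,0,0.001,0],[0,0,0,0,0,0,0]]]' >/dev/null; python3 -c "from h import *;st()";  python3 steer.py '[[[0,0,0,0,0,0.001,0],[0,0,0,0,0,0,0]]]' >/dev/null; python3 -c "from h import *;st()"; done
python3 - <<'E'
from h import *
c=cams.capture("scene");f=c["frame"]
for n,X in(("tab",.5597-.059),("mid",.53)):
    for v in(-.318,-.334,-.350):
        P=U*X+V*v;P[2]=.074;p=proj(c,P).round().astype(int);print(n,v,p,f[p[1],p[0]])
E
```

```text
t 23.05 u 0.5332 v -0.3345 z 0.0894 tip 0.0140 w 0.0002 yawerr -0.0008 tilt 0.0001 F [-0.4  0.3 -0.2]
t 23.30 u 0.5332 v -0.3345 z 0.0884 tip 0.0140 w 0.0003 yawerr -0.0007 tilt 0.0001 F [ 0.1 -0.4 -0.2]
t 23.55 u 0.5333 v -0.3345 z 0.0881 tip 0.0140 w -0.0002 yawerr -0.0008 tilt 0.0003 F [-1.6  0.1  4.7]
tab -0.318 [321 234] [109  95  82]
tab -0.334 [329 231] [106  94  77]
tab -0.35 [337 227] [100  89  73]
mid -0.318 [312 225] [87 79 72]
mid -0.334 [320 221] [103  92  78]
mid -0.35 [328 218] [103  89  75]
```

```bash
python3 steer.py '[[[0,0,0,0,0,0.001,0],[0,0,0,0,0,0,0]]]' >/dev/null; python3 -c "from h import *;st()"; python3 steer.py '[[[0,0,0,0,0,-0.02,0],[0,0,0,0,0,-0.05,0],[0,0,0,0,0,-0.05,0],[0,0,0,0.05,0,-0.03,0],[0,0,0,0.05,0,0,0]]]' >/dev/null;  python3 steer.py '[[[0,0,0,0.03,-0.05,0,0],[0,0,0,0,-0.05,0,0],[0,0,0,0,-0.06,0,0],[0,0,0,0,-0.06,0,0],[0,0,0,0,0,0,0]]]' >/dev/null
python3 - <<'E'
from h import *
st()
t=cams.capture("top");s=cams.capture("scene");w=cams.capture("wrist")
out=[]
for n,c in(("top",t),("scene",s),("wrist",w)):
    f=c["frame"].astype(int); m=((f[:,:,0]>110)&(f[:,:,1]<.6*f[:,:,0])&(f[:,:,2]<.6*f[:,:,0])).astype(np.uint8)
    k,l,st_,ce=cv2.connectedComponentsWithStats(m)
    print(n,[(st_[i].tolist(),ce[i].round(1).tolist()) for i in range(1,k) if st_[i][4]>5])
P=U*(.6117-.1015)+V*-.334;P[2]=.074;print("expected patch",P,proj(t,P),proj(s,P))
# white plate mask in top
f=t["frame"].astype(int);m=(f.min(2)>150).astype(np.uint8);m[:130]=0;m[262:]=0;m[:,:222]=0;m[:,405:]=0
for c in cv2.findContours(m,0,1)[0]:
    if cv2.contourArea(c)>100:
        rc=cv2.minAreaRect(c);print(rc);Q=np.array([onz(t,p,.074) for p in cv2.boxPoints(rc)]);print(np.round(np.c_[Q@U,Q@V],4))
E
```

```text
t 23.85 u 0.5333 v -0.3345 z 0.0880 tip 0.0140 w -0.0003 yawerr -0.0009 tilt 0.0006 F [-2.4  1.5 11.6]
t 25.10 u 0.4002 v -0.5603 z 0.2362 tip 0.0140 w -0.0001 yawerr -0.0093 tilt 0.0040 F [-1.1  0.5 -0.4]
top [([302, 223, 15, 8, 93], [309.2, 226.3]), ([0, 225, 25, 69, 284], [11.3, 259.0]), ([455, 310, 7, 6, 23], [458.3, 312.6])]
scene [([313, 0, 26, 11, 37], [324.9, 3.0]), ([332, 19, 15, 9, 95], [339.0, 23.1]), ([224, 110, 9, 8, 49], [227.7, 113.0]), ([319, 224, 15, 8, 62], [326.0, 227.6]), ([497, 256, 7, 3, 19], [500.0, 257.1]), ([0, 385, 29, 36, 241], [12.9, 402.9])]
wrist [([285, 129, 12, 11, 81], [290.2, 133.8]), ([525, 319, 21, 11, 174], [534.6, 323.7])]
expected patch [ 0.54919268 -0.26504233  0.074     ] [309.14609362 226.20123491] [325.7317578  227.71848773]
((313.0, 181.0), (102.0, 182.0), 90.0)
[[ 0.6927 -0.2003]
 [ 0.6598 -0.5142]
 [ 0.4837 -0.494 ]
 [ 0.5156 -0.1847]]
```

The red patch sits within 0.5 px of its expected level position in both views, and the guide stopped hard at level height. I am handing the job in.

```bash
python3 -c "from station import r, cams;print(r.job_done())"
```

```text
the job is handed in; nothing more can be done
None
```

I tipped the block so its wells face up, pushed it firmly against the back and side stops, and lowered the guide until it stopped level above it; the job was handed in at about 25 s, but no score came back, and I didn't re-check the block, wells or bystanders after lowering the guide.

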